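# Set the snap-press dial to the red stud and press the green button

## Task

Set the controller of the snap-fastener press: with a fingertip, push the upright fin of the black dial round until its white index line points at the scale line with the red stud. Then, and only then, press the green button fully in and let it come back out. Do not pinch the fin between the fingers, only push it, and leave the other things on the table and the console where they are.

Things in the scene. Friction and masses are not known exactly. Their poses are not given: they have to be found in the camera images.
- console: Grey controller box fixed to the table, 210 (its x) x 300 (its y) x 55 mm high; origin at the centre of its underside, z up. Its position and its yaw (within 0.35 rad) vary. It carries the dial (axis at x 0, y +45 mm), the green button (x -45, y -105 mm), four coloured studs and, loose, a small thread spool. Around the dial is a flat dark disc of radius 88 mm printed with white scale lines every 15 degrees at radius 55 to 71 mm.
- dial_center (a point): Point on the dial's vertical turning axis, on the top face of the black dial disc (disc 104 mm across, 14 mm thick, its top face 69 mm above the table).
- index_point (a point): Turns with the dial: the point on the extended index line 78 mm from the dial's axis, 58 mm above the table, where the circle of studs runs. The direction from dial_center to this point is the way the fin and its white index line point. The fin is an upright radial rib on the disc from radius 16 to 50 mm, 22 mm thick in all, its top 26 mm above the disc (95 mm above the table); a white line runs along its top and down its outer end.
- dial_body (a joint): Dial angle in rad, 0 when the index points along the console's +x, growing anticlockwise seen from above; stops at -2.3 and +2.3. Starts within 0.3 of 0. Stiff: it needs about 0.1 N m (some 3 N on the fin), does not coast, and stays where it is left.
- fin_left (a point): Centre of the outer face of the dark grey plate (34 mm long, 20 mm high, from 2 mm above the disc) that forms the fin's anticlockwise flank (seen from above), 33 mm out from the dial axis along the index, 11 mm to its side, 81 mm above the table. The rules call this plate dial_body_c2. Push here to turn the dial clockwise.
- fin_right (a point): The same point of the same plate on the fin's clockwise flank (dial_body_c3 in the rules). Push here to turn the dial anticlockwise. Pressing both flanks at the same time is pinching.
- stud_red: The target: red round stud 13 mm across, 6 mm high, fixed on the console's top (55 mm above the table) 78 mm from the dial axis at the end of one long white scale line; origin at the centre of its underside. The red, yellow, blue and white studs take the places -90, -45, +45 and +90 degrees of dial angle in a changing order.
- go_button (a joint): Travel of the green button, 0 out to 0.006 m fully in (straight down); a spring pushes it back; fully in takes about 5 N.
- go_button_top (a point): Centre of the top face of the green button, 32 mm across, in a low black housing on the console, 105 mm or more from the dial's edge; moves down with the button.
- spool: Loose bystander: teal thread spool 28 mm across, 32 mm high, standing on the console about 115 mm from the button; origin under its centre.
- cone_tan: Loose bystander: tan thread cone 60 mm across, 122 mm high; origin under its centre.
- weight: Loose bystander: brass pattern weight 64 mm across, 46 mm high; origin under its centre.
- shears: Loose bystander: tailor's shears lying flat, 225 mm long, 12 mm high; origin at the pivot, underside.
- chalk_box: Loose bystander: orange chalk box 75 x 50 x 22 mm; origin under its centre.
- snap_jar: Loose bystander: green glass jar with a steel lid, 62 mm across, 59 mm high; origin under its centre.

How it is judged:
On the way, in this order (a step that is already met when the one before it is completed fails the run):
1. the dial's index points at the red stud (within 5 mm at the stud) and the dial is at rest (horizontal distance between index_point and stud_red below 0.005 m and velocity of joint dial_body between -0.05 and 0.05 rad/s), for 0.2 s.
2. the green button is pressed in (4.5 mm or more) with the index still at the red stud (horizontal distance between index_point and stud_red below 0.005 m and value of joint go_button above 0.0045 m), for 0.05 s.
At the end, for the whole second after the job is handed in: The index line points at the red stud within 5 mm measured at the stud (about 3.7 degrees), the dial is at rest, the green button has come back out (within 1.5 mm) and every bystander is within 15 mm of where it stood (all of step 1 and value of joint go_button below 0.0015 m and distance of each of spool, cone_tan, weight, shears, chalk_box, snap_jar from where it was at the start of the episode below 0.015 m); the robot touches nothing.
It fails at once if the fin is pinched: both flanks pressed at once (contact force between the fingers and dial_body_c2 above 1 N and contact force between the fingers and dial_body_c3 above 1 N).
It fails at once if the green button is pressed while the index is away from the red stud (more than 8 mm) (value of joint go_button above 0.003 m and horizontal distance between index_point and stud_red above 0.008 m).
It fails at once if a bystander is lifted, pushed more than 15 mm or knocked over (distance of any of spool, cone_tan, weight, shears, chalk_box, snap_jar from where it was at the start of the episode above 0.015 m or angle between any of spool, cone_tan, weight, snap_jar's own z axis and vertical above 0.5 rad).
It also fails if it takes over 48 s, if anything falls off the work surface, if the arm or the gripper's body presses on something with over 40 N, if the wrist force passes 120 N, or if a joint passes its speed limit or range.

## Robot

A 6-joint arm with a two-finger parallel gripper is mounted at the origin on the work surface. World frame = base frame: x ahead of the robot, y to its left, z up, the work surface at z = 0. Lengths are in m, angles in rad, forces in N, time in s.
With the tool pointing down it reaches from about 0.4 to 0.825 m from the base axis. Payload 7 kg.
Tool frame: the origin (TCP) lies at the very end of the fingers, on their centre line; the grasp point (between the pads) lies 19 mm behind it; z points along the fingers, y is the line along which they close (so a half turn about z gives the same grasp; the last joint's range is limited). The gripper opens to 88 mm and grips with 3 to 60 N. Pads are 19 mm wide; open, the fingers measure 130 mm over their backs; the gripper's body (78 mm by 193 mm) begins 47 mm behind the grasp point.
Start: joints at [1.414, 0.359, 0.012, 0, -1.224, -0.288], TCP at [0.29, 0.609, 0.197] pointing down, gripper open.
Joint ranges: [-3.07, 3.07], [-1.43, 2.12], [-1.02, 1.25], [-3.03, 1.67], [-3.05, -0], [-3.03, 3.03]. Speed limits (rad/s): [2.39, 2.39, 3.01, 3.14, 3.14, 3.14].

## Interface

Orientations are given as [roll, pitch, yaw] about the fixed x, y, z axes, in that order (R = Rz(yaw) Ry(pitch) Rx(roll)).
In Python, from station import arm gives the robot as it stands. The module is installed in compiled form; this text tells all that it offers.
- The arm moves only by the shell command python3 -m crank 'ROWS' [FORCE]. ROWS is JSON, a list of rows, each an object of numbers: "dx", "dy", "dz": the shift along the world's x, y, z in m; "twist": the turn about the world's z in degrees; "grip": the opening, from -1 (shut) to 1 (fully open). A call has exactly 5 rows; each row is the pose to reach, as a shift and turn from the pose commanded when the call began; what a row does not reach only later rows make up. A row lasts 1/12 s, in which the tool goes at most 41.7 mm and 7.16 degrees, less where a joint would pass 70% of its speed; a pose out of reach is approached as far as the arm can. A call with a gripper value outside its range is refused whole. The fingers move at their own pace and stop on an object; FORCE is the grip in N (left out, the last holds). Time passes only in rows, so rows that repeat a pose let the fingers close, or fill a call up. It gives the time, the measured TCP pose, the force, the opening and the grip force at its end, in the units of the state.
- arm.get_state(): the state, without advancing time (a new reading comes with each control period).
- arm.grab_frame(name): name is "scene" or "top" or "wrist"; returns the picture (400x640x3 uint8, red, green, blue); there is no depth.
- arm.get_calibration(name): a dict with "fx", "fy", "cx", "cy" (pixels), "cam_to_world" (4x4, takes a point from camera to world coordinates); the wrist camera has in their place "tool_from_camera" (4x4, takes a point from camera to tool coordinates, whose origin is the TCP and whose axes are the flange's). Camera axes: x right, y down, z forward; pixel columns grow to the right and rows downward; lengths in m; the calibration is good to about 2 mm. A picture is of the moment at which its call begins: read the wrist's pose just before it. get_calibration takes no time and is no camera call.
- arm.job_done(): hands the job in; it is judged then, once.
The state is a dict: "t": time; "q": joint angles; "qd": joint speeds; "joint_efforts": joint torques, N m; "eef_pos": TCP position; "ee_rot": TCP orientation; "force": force on the tool from outside, world axes, zero at the start; "moment": the same for the moment, N m; "width": finger opening in m; "gripper_force": force on a finger pad.
Only numpy, scipy, OpenCV 4.12 (cv2) and the standard library are available. Lean on these libraries where they do the work, as an engineer would, in place of code of your own. Each camera call takes 0.05 s, during which the arm holds its last target. There are 200 camera calls.

## Working session

There is one attempt and no reset: what is moved stays moved. The work goes in short steps, Python scripts to look and compute and a shell command to move; the robot and the scene stay as the last step left them, time stands still between calls to the robot, and variables do not carry over. Pictures are saved under pics/ and viewed, at most 10 in all, crops included, and the job is handed in when it is done.

```bash
mkdir -p pics; python3 - <<'E'
from station import arm
import cv2
for n in ("top","scene"):
    cv2.imwrite(f"pics/{n}0.png",arm.grab_frame(n)[:,:,::-1])
    print(n,arm.get_calibration(n))
print(arm.get_state())
E
```

```text
top {'fx': 401.85022758417244, 'fy': 401.85022758417244, 'cx': 317.1841792968763, 'cy': 201.22022167753187, 'cam_to_world': array([[-0.01182063, -0.99513635,  0.0977953 ,  0.38161727],
       [-0.99992183,  0.01216253,  0.00290064, -0.01756128],
       [-0.00407597, -0.09775337, -0.99520232,  1.41524999],
       [ 0.        ,  0.        ,  0.        ,  1.        ]])}
scene {'fx': 509.83695275202297, 'fy': 509.83695275202297, 'cx': 315.4082355827465, 'cy': 201.13087763319314, 'cam_to_world': array([[ 5.81505761e-01,  5.06915372e-01, -6.36307988e-01,
         1.36977362e+00],
       [ 8.13542092e-01, -3.62872309e-01,  4.54392948e-01,
        -6.48027552e-01],
       [-5.59778700e-04, -7.81895449e-01, -6.23409330e-01,
         8.95298848e-01],
       [ 0.00000000e+00,  0.00000000e+00,  0.00000000e+00,
         1.00000000e+00]])}
{'t': 0.1, 'q': array([ 1.41409070e+00,  3.59315905e-01,  1.11903009e-02, -3.31644500e-04,
       -1.22412100e+00, -2.88128009e-01]), 'qd': array([-0.00012109, -0.00078168,  0.00481502,  0.00134428,  0.0002393 ,
        0.00196592]), 'joint_efforts': array([-1.71730015e-03, -5.84162164e+01,  2.93752939e+01,  7.01558724e+00,
        1.02315238e-02, -3.62119977e-05]), 'eef_pos': array([0.2902548 , 0.6088829 , 0.19632917]), 'ee_rot': array([ 3.14011356e+00, -1.13212286e-04, -4.44946465e-01]), 'force': array([-0.27833372,  0.73984604, -0.87444092]), 'moment': array([-0.0148026 ,  0.02241613, -0.00932681]), 'gripper_force': 0.0, 'width': 0.08764563436347865}
```

View pics/top0.png

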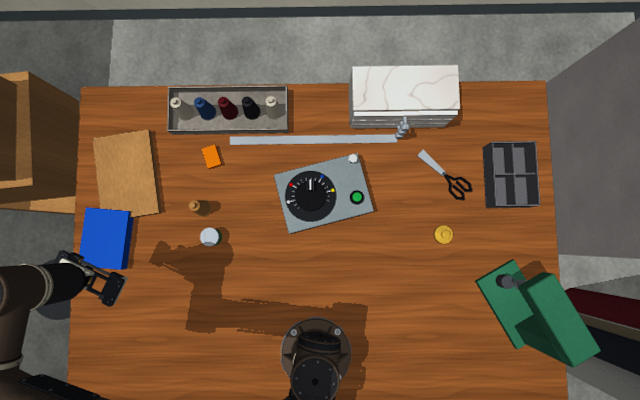

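View pics/scene0.png

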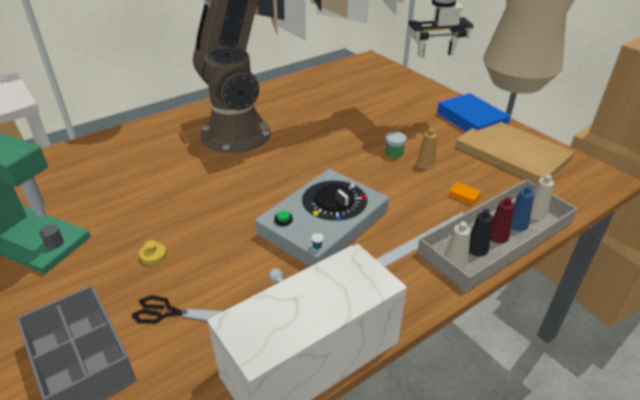

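The top view shows the console centred near (324,194), with the dial at (310,195), red stud at (291,185), yellow at (333,190), button at (357,197) and spool at (353,159). The scene view agrees with this. Next I'll measure these points.

```bash
cat > h.py <<'E'
import numpy as np,cv2
from station import arm
from scipy.spatial.transform import Rotation as R
def cam(n,st=None):
    c=arm.get_calibration(n)
    if "cam_to_world" in c: return c,c["cam_to_world"]
    T=np.eye(4);T[:3,:3]=R.from_euler("xyz",st["ee_rot"]).as_matrix();T[:3,3]=st["eef_pos"]
    return c,T@c["tool_from_camera"]
def ray(c,T,uv,z):
    d=T[:3,:3]@np.array([(uv[0]-c["cx"])/c["fx"],(uv[1]-c["cy"])/c["fy"],1])
    return T[:3,3]+d*(z-T[2,3])/d[2]
RNG={"red":((0,150,80),(6,255,255)),"green":((50,120,60),(75,255,255)),"yellow":((22,150,120),(33,255,255)),"blue":((105,150,80),(125,255,255))}
def blobs(img,name,amin=3):
    m=cv2.inRange(cv2.cvtColor(img,cv2.COLOR_RGB2HSV),*RNG[name])
    n,l,s,c=cv2.connectedComponentsWithStats(m)
    return [(c[i],int(s[i,4])) for i in range(1,n) if s[i,4]>=amin]
E
python3 - <<'E'
from h import *
im=cv2.imread("pics/top0.png")[:,:,::-1].copy()
c,T=cam("top")
for n,z in (("red",.061),("yellow",.061),("blue",.061),("green",.066)):
    for p,a in blobs(im,n):
        if 270<p[0]<380 and 150<p[1]<240: print(n,p.round(1),a,ray(c,T,p,z).round(4))
for n,p,z in (("disc",(310.5,196),.056),("spool",(353,158.5),.087),("cornTL",(275,174.5),.055),("TR",(359,154),.055),("BR",(374,211),.055),("BL",(290,233),.055)):
    print(n,ray(c,T,p,z).round(4))
cv2.imwrite("pics/crop1.png",cv2.resize(im[145:240,265:385,::-1],None,fx=6,fy=6,interpolation=cv2.INTER_CUBIC))
E
```

```text
red [290.2 184.3] 12 [0.5735 0.0773 0.061 ]
yellow [332.2 189.8] 11 [ 0.553 -0.065  0.061]
blue [321.5 175.8] 13 [ 0.6014 -0.0295  0.061 ]
green [356.6 196.5] 78 [ 0.5286 -0.1469  0.066 ]
disc [0.5333 0.0089 0.056 ]
spool [ 0.6547 -0.1355  0.087 ]
cornTL [0.609  0.1298 0.055 ]
TR [ 0.6767 -0.1593  0.055 ]
BR [ 0.4796 -0.2059  0.055 ]
BL [0.4086 0.0794 0.055 ]
```

View pics/crop1.png

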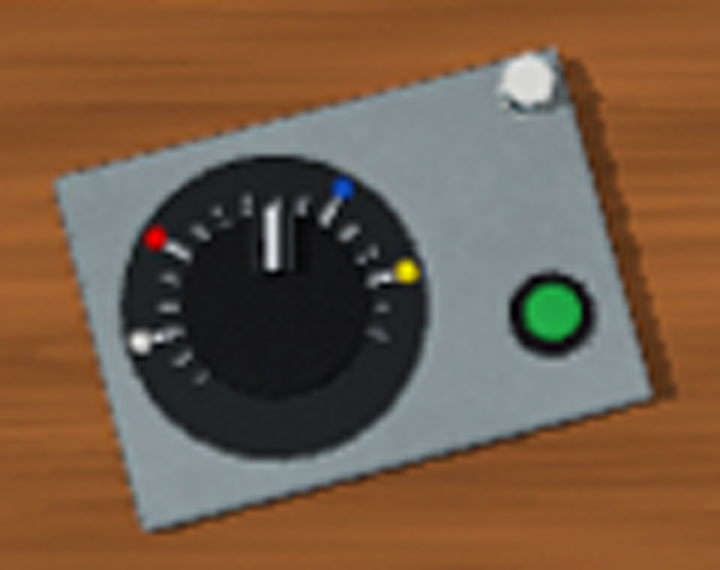

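Red sits at dial angle +45°. The dial centre is about (0.534, 0.010), the yaw is about 14.6°, and the red direction is 59.6° in world. The index is now at about 0° world. I'll close the fingers and push the fin's clockwise flank with the pads' narrow side, turning the tool together with the dial.

```bash

python3 -m crank '[{"dx":0.015,"dy":-0.038,"twist":-6,"grip":-1},{"dx":0.03,"dy":-0.076,"twist":-12,"grip":-1},{"dx":0.045,"dy":-0.114,"twist":-18,"grip":-1},{"dx":0.06,"dy":-0.152,"twist":-24,"grip":-1},{"dx":0.075,"dy":-0.19,"twist":-30,"grip":-1}]' 10
python3 -m crank '[{"dx":0.015,"dy":-0.038,"twist":-6,"grip":-1},{"dx":0.03,"dy":-0.076,"twist":-12,"grip":-1},{"dx":0.045,"dy":-0.114,"twist":-18,"grip":-1},{"dx":0.06,"dy":-0.152,"twist":-24,"grip":-1},{"dx":0.075,"dy":-0.19,"twist":-30,"grip":-1}]'
python3 -m crank '[{"dx":0.015,"dy":-0.038,"twist":-5,"grip":-1},{"dx":0.03,"dy":-0.076,"twist":-10,"grip":-1},{"dx":0.045,"dy":-0.114,"twist":-15,"grip":-1},{"dx":0.06,"dy":-0.152,"twist":-20,"grip":-1},{"dx":0.075,"dy":-0.19,"twist":-24.5,"grip":-1}]'
python3 - <<'E'
from h import *
s=arm.get_state(); print(s["q"].round(2),s["eef_pos"],np.degrees(s["ee_rot"]).round(2),s["width"],s["t"])
im=arm.grab_frame("wrist"); cv2.imwrite("pics/w1.png",im[:,:,::-1])
E
```

```text
[ 1.41  0.36  0.01 -0.   -1.22 -0.29] [0.2902548  0.6088829  0.19632917] [ 1.7992e+02 -1.0000e-02 -2.5490e+01] 0.08764563436347865 0.1invalid input at $[0]: expected keys dx, dy, dz, twist, grip
invalid input at $[0]: expected keys dx, dy, dz, twist, grip
invalid input at $[0]: expected keys dx, dy, dz, twist, grip
```

View pics/w1.png

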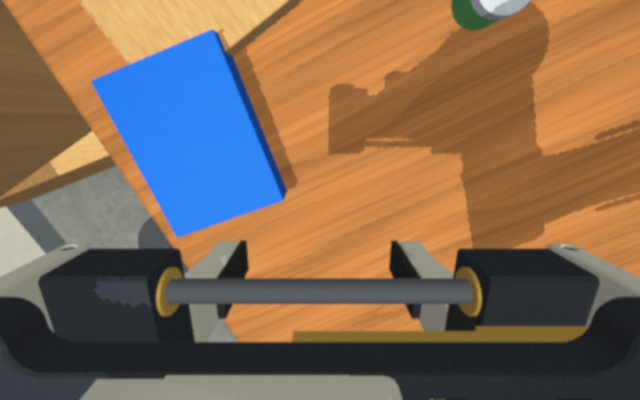

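The moves were refused because every row needs all five keys. The wrist view still shows the start pose, with the blue book at (190,130) and the open fingers at (230,290) and (410,290).

```bash

python3 -m crank '[{"dx":0.015,"dy":-0.038,"dz":0,"twist":-6,"grip":-1},{"dx":0.03,"dy":-0.076,"dz":0,"twist":-12,"grip":-1},{"dx":0.045,"dy":-0.114,"dz":0,"twist":-18,"grip":-1},{"dx":0.06,"dy":-0.152,"dz":0,"twist":-24,"grip":-1},{"dx":0.075,"dy":-0.19,"dz":0,"twist":-30,"grip":-1}]' 10
python3 -m crank '[{"dx":0.015,"dy":-0.038,"dz":0,"twist":-6,"grip":-1},{"dx":0.03,"dy":-0.076,"dz":0,"twist":-12,"grip":-1},{"dx":0.045,"dy":-0.114,"dz":0,"twist":-18,"grip":-1},{"dx":0.06,"dy":-0.152,"dz":0,"twist":-24,"grip":-1},{"dx":0.075,"dy":-0.19,"dz":0,"twist":-30,"grip":-1}]'
python3 -m crank '[{"dx":0.015,"dy":-0.03,"dz":0,"twist":-5,"grip":-1},{"dx":0.03,"dy":-0.06,"dz":0,"twist":-10,"grip":-1},{"dx":0.045,"dy":-0.09,"dz":0,"twist":-15,"grip":-1},{"dx":0.06,"dy":-0.12,"dz":0,"twist":-20,"grip":-1},{"dx":0.075,"dy":-0.15,"dz":0,"twist":-24.5,"grip":-1}]'
python3 - <<'E'
from h import *
s=arm.get_state(); print(s["q"].round(2),s["eef_pos"],np.degrees(s["ee_rot"]).round(2),s["width"],s["t"])
im=arm.grab_frame("wrist"); cv2.imwrite("pics/w2.png",im[:,:,::-1])
c,T=cam("wrist",s)
for n,z in (("red",.061),("yellow",.061),("blue",.061),("green",.066)):
    for p,a in blobs(im,n,40): print(n,p.round(1),a,ray(c,T,p,z).round(4))
E
```

```text
t: 0.57
eef_pos: [0.3656, 0.4173, 0.1969]
ee_rot: [3.141, -0.0, -0.973]
force: [0.3, 0.6, 1.0]
width: 0.0599
gripper_force: 0.0
t: 0.98
eef_pos: [0.4406, 0.2273, 0.1973]
ee_rot: [-3.141, 0.0, -1.497]
force: [0.9, -0.8, 0.1]
width: 0.0266
gripper_force: 0.0
t: 1.4
eef_pos: [0.5158, 0.0776, 0.1972]
ee_rot: [-3.142, 0.0, -1.924]
force: [0.9, 0.9, 0.2]
width: 0.0004
gripper_force: 0.0
[ 0.53  0.11 -0.32 -0.   -1.14 -0.88] [0.5157602  0.07763871 0.19724531] [-1.8000e+02  2.0000e-02 -1.1024e+02] 0.0003710169184252169 1.4
red [271.1 203.8] 75 [0.5746 0.0747 0.061 ]
yellow [237.   75.3] 138 [ 0.5528 -0.0673  0.061 ]
blue [211.2 124.8] 139 [ 0.6006 -0.0318  0.061 ]
```

View pics/w2.png

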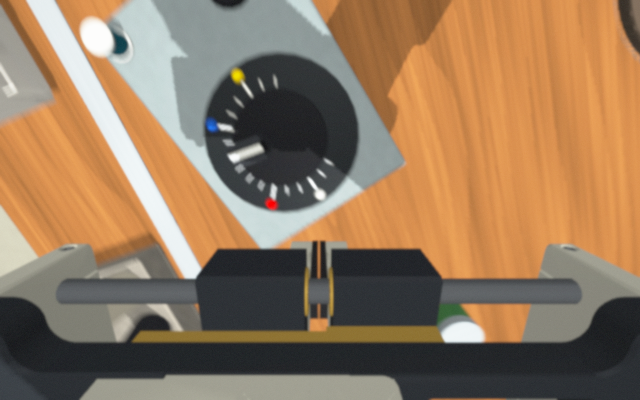

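The wrist view shows the fin's white line from (264,147) to (230,158), red at (271,204), blue at (211,125) and yellow at (237,75). The stud positions agree with the top view to about 2 mm. I'll go beside the fin's clockwise flank and descend there.

```bash

python3 -m crank '[{"dx":0.013,"dy":-0.036,"dz":0,"twist":0,"grip":-1},{"dx":0.026,"dy":-0.072,"dz":0,"twist":0,"grip":-1},{"dx":0.039,"dy":-0.108,"dz":0,"twist":0,"grip":-1},{"dx":0.039,"dy":-0.108,"dz":-0.035,"twist":0,"grip":-1},{"dx":0.039,"dy":-0.108,"dz":-0.07,"twist":0,"grip":-1}]'
python3 -m crank '[{"dx":0,"dy":0,"dz":-0.02,"twist":0,"grip":-1},{"dx":0,"dy":0,"dz":-0.035,"twist":0,"grip":-1},{"dx":0,"dy":0,"dz":-0.045,"twist":0,"grip":-1},{"dx":0,"dy":0,"dz":-0.051,"twist":0,"grip":-1},{"dx":0,"dy":0,"dz":-0.051,"twist":0,"grip":-1}]'
python3 - <<'E'
from h import *
s=arm.get_state(); p=s["eef_pos"]; print(p,np.degrees(s["ee_rot"]).round(2),s["force"],s["t"])
C=np.array([.534,.009])
for a in range(-20,61,5):
    r=np.radians(a); q=C+.033*np.array([np.cos(r),np.sin(r)])+.0205*np.array([np.sin(r),-np.cos(r)])
    print(a,(q-p[:2]).round(4),"twist",round(a-90-np.degrees(s["ee_rot"][2]),1))
E
```

```text
t: 1.87
eef_pos: [0.5563, -0.0306, 0.1278]
ee_rot: [-3.138, 0.002, -1.923]
force: [0.7, 0.8, -0.7]
width: 0.0005
gripper_force: 0.0
t: 2.28
eef_pos: [0.5539, -0.0287, 0.0752]
ee_rot: [3.14, -0.001, -1.919]
force: [0.3, -0.1, 0.8]
width: 0.0001
gripper_force: 0.0
[ 0.55391323 -0.02869569  0.07520901] [ 1.7992e+02 -5.0000e-02 -1.0998e+02] [ 0.33144428 -0.08215479  0.82746312] 2.2833
-20 [0.0041 0.0071] twist -0.0
-15 [0.0067 0.0094] twist 5.0
-10 [0.009  0.0118] twist 10.0
-5 [0.0112 0.0144] twist 15.0
0 [0.0131 0.0172] twist 20.0
5 [0.0147 0.0201] twist 25.0
10 [0.0161 0.0232] twist 30.0
15 [0.0173 0.0264] twist 35.0
20 [0.0181 0.0297] twist 40.0
25 [0.0187 0.0331] twist 45.0
30 [0.0189 0.0364] twist 50.0
35 [0.0189 0.0398] twist 55.0
40 [0.0185 0.0432] twist 60.0
45 [0.0179 0.0465] twist 65.0
50 [0.017  0.0498] twist 70.0
55 [0.0158 0.053 ] twist 75.0
60 [0.0143 0.056 ] twist 80.0
```

```bash

python3 -m crank '[{"dx":0.005,"dy":0.008,"dz":0,"twist":3,"grip":-1},{"dx":0.0075,"dy":0.0105,"dz":0,"twist":7,"grip":-1},{"dx":0.0095,"dy":0.0125,"dz":0,"twist":11.5,"grip":-1},{"dx":0.0115,"dy":0.015,"dz":0,"twist":16,"grip":-1},{"dx":0.013,"dy":0.017,"dz":0,"twist":20,"grip":-1}]'
python3 -m crank '[{"dx":0.0016,"dy":0.003,"dz":0,"twist":5,"grip":-1},{"dx":0.003,"dy":0.006,"dz":0,"twist":10,"grip":-1},{"dx":0.0042,"dy":0.0092,"dz":0,"twist":15,"grip":-1},{"dx":0.005,"dy":0.0125,"dz":0,"twist":20,"grip":-1},{"dx":0.0056,"dy":0.016,"dz":0,"twist":25,"grip":-1}]'
python3 - <<'E'
from h import *
s=arm.get_state(); print(s["eef_pos"],np.degrees(s["ee_rot"]).round(2),s["force"],s["moment"])
cv2.imwrite("pics/w3.png",arm.grab_frame("wrist")[:,:,::-1])
E
```

```text
t: 2.7
eef_pos: [0.5686, -0.0111, 0.0777]
ee_rot: [-3.139, 0.0, -1.566]
force: [-0.8, 0.3, 0.4]
width: 0.0007
gripper_force: 0.0
t: 3.12
eef_pos: [0.5741, 0.0049, 0.0777]
ee_rot: [-3.139, -0.0, -1.129]
force: [0.6, -0.2, -0.8]
width: 0.0006
gripper_force: 0.0
[0.57405958 0.00487797 0.07767808] [-1.7987e+02 -3.0000e-02 -6.4710e+01] [ 0.58879105 -0.17118046 -0.76924251] [ 0.02160254 -0.0172325   0.04778189]
```

View pics/w3.png

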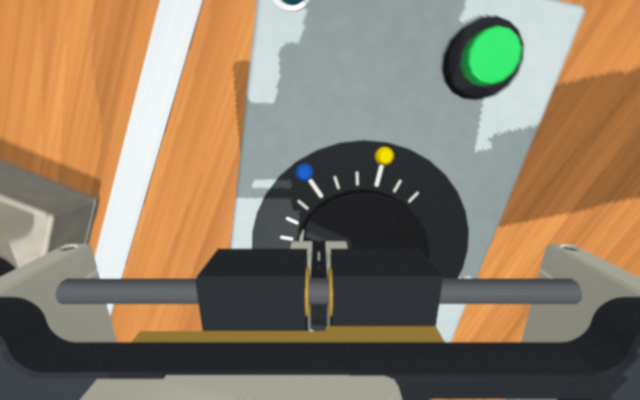

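The wrist view hides the fin behind the fingers and shows blue at (304,172) and yellow at (384,155). I'll check from the other cameras whether the dial has moved.

```bash
python3 - <<'E'
from h import *
a=arm.grab_frame("top")[150:240,270:380]; b=arm.grab_frame("scene")[150:260,260:400]
f=lambda x,k:cv2.resize(x[:,:,::-1],k,interpolation=cv2.INTER_CUBIC)
cv2.imwrite("pics/tb.png",np.hstack([f(a,(400,327)),f(b,(400,327))]))
E
```

```text
(no output)
```

View pics/tb.png

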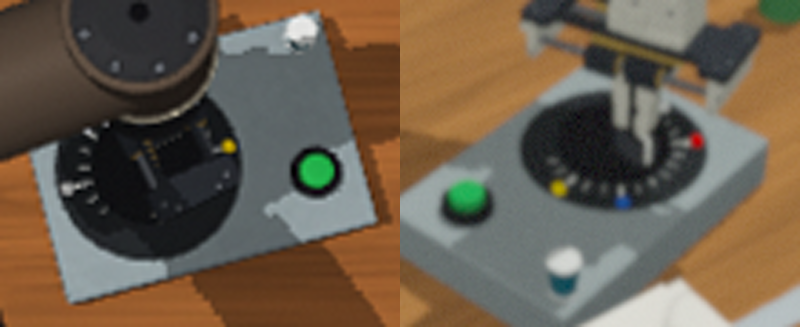

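The scene view shows the fin being pushed round, with its white end at (648,150) between blue at (622,200) and red at (697,141). I'll continue to about 52°.

```bash

python3 -m crank '[{"dx":0.0002,"dy":0.0033,"dz":0,"twist":5,"grip":-1},{"dx":0.0002,"dy":0.0067,"dz":0,"twist":10,"grip":-1},{"dx":-0.0002,"dy":0.01,"dz":0,"twist":15,"grip":-1},{"dx":-0.0008,"dy":0.0134,"dz":0,"twist":20,"grip":-1},{"dx":-0.002,"dy":0.018,"dz":0,"twist":27,"grip":-1}]'
python3 - <<'E'
from h import *
print(arm.get_state()["force"])
b=arm.grab_frame("scene");cv2.imwrite("pics/s3f.png",b[:,:,::-1])
b=b[170:240,290:380]
cv2.imwrite("pics/s3.png",cv2.resize(b[:,:,::-1],None,fx=8,fy=8,interpolation=cv2.INTER_CUBIC))
E
```

```text
t: 3.68
eef_pos: [0.5714, 0.0223, 0.0768]
ee_rot: [-3.141, -0.001, -0.663]
force: [-0.2, 0.6, 0.5]
width: 0.0005
gripper_force: 0.0
[-0.16147174  0.60971054  0.47914855]
```

View pics/s3.png

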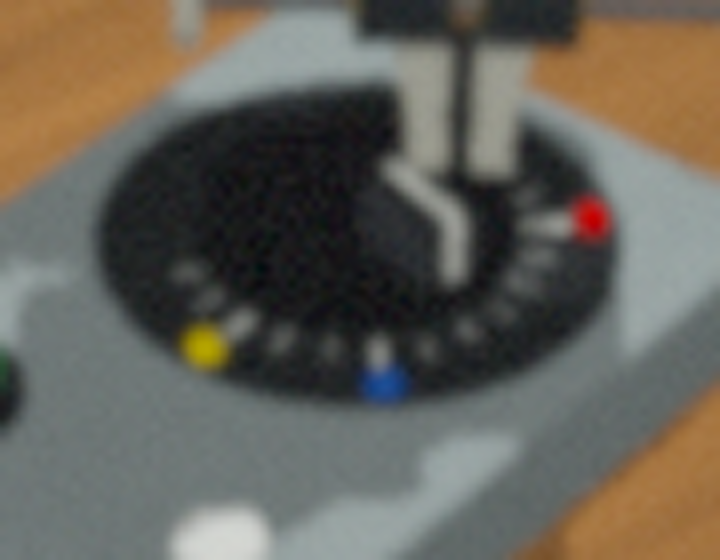

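The crop shows the white line running from (385,165) to (460,220) and then down to (455,280). The clockwise flank looks free, and the fingertips at (420,165) and (495,175) are behind the fin, which I didn't expect. I'll check this numerically.

```bash
python3 - <<'E'
from h import *
c,T=cam("scene"); s=arm.get_state()
f=lambda u,v:(290+u/8,170+v/8)
for n,p,z in(("lin_in",(388,165),.095),("lin_out",(460,215),.095),("out_bot",(455,280),.071),("red",(592,218),.061),("blue",(383,383),.061),("tipL",(425,170),.0765),("tipR",(495,175),.0765)):
    print(n,ray(c,T,f(*p),z).round(4))
W=np.linalg.inv(T)
def proj(P):
    q=(W@np.append(P,1))[:3]; return np.array([(c["fx"]*q[0]/q[2]+c["cx"]-290)*8,(c["fy"]*q[1]/q[2]+c["cy"]-170)*8]).round()
print("tcp px",proj(s["eef_pos"]),s["eef_pos"])
c,T=cam("top")
for p in((310.3,179.2),(310.3,190)): print("start fin",ray(c,T,p,.095).round(4))
E
```

```text
lin_in [0.5522 0.0092 0.095 ]
lin_out [0.5863 0.0118 0.095 ]
out_bot [0.5884 0.0092 0.071 ]
red [0.5797 0.0744 0.061 ]
blue [ 0.6063 -0.0332  0.061 ]
tipL [0.5426 0.0326 0.0765]
tipR [0.5581 0.0497 0.0765]
tcp px [456. 223.] [0.57129916 0.0229617  0.07686147]
start fin [0.5851 0.0083 0.095 ]
start fin [0.549  0.0086 0.095 ]
```

```bash
python3 - <<'E'
from h import *
c,T=cam("scene");W=np.linalg.inv(T)
def pj(c,W,P):
    q=(W@np.append(P,1))[:3]; return np.array([c["fx"]*q[0]/q[2]+c["cx"],c["fy"]*q[1]/q[2]+c["cy"]]).round(1)
yaw=-.445; d=np.array([np.sin(yaw),-np.cos(yaw),0])
for o in(-.055,.055): print("initial finger tips",pj(c,W,np.array([.2903,.6089,.1963])+o*d))
for z in(.077,.087,.097,.107): print(z,(pj(c,W,[.5713,.023,z])-[290,170])*8)
c=arm.get_calibration("wrist");W=np.linalg.inv(c["tool_from_camera"])
for z in(0,-.01,-.02): print("wrist",z,[pj(c,W,[x,y,z]) for x,y in((0,0),(.0095,0),(-.0095,0),(0,.02))])
print(c["tool_from_camera"].round(3))
im=cv2.imread("pics/scene0.png")[20:75,395:480]
a=cv2.resize(im,None,fx=4,fy=4,interpolation=cv2.INTER_CUBIC)
b=cv2.resize(cv2.imread("pics/w3.png")[210:340,230:410],(340,246),interpolation=cv2.INTER_CUBIC)
cv2.imwrite("pics/cmp.png",np.vstack([a,b]))
E
```

```text
initial finger tips [450.1  62.4]
initial finger tips [418.5  64.9]
0.077 [456.  223.2]
0.087 [457.6 198.4]
0.097 [458.4 174.4]
0.107 [460.  149.6]
wrist 0 [array([318. , 234.7]), array([318. , 222.3]), array([318. , 246.7]), array([345.9, 234.7])]
wrist -0.01 [array([318. , 240.4]), array([318. , 227.5]), array([318., 253.]), array([347.2, 240.4])]
wrist -0.02 [array([318. , 246.8]), array([318. , 233.3]), array([318. , 259.9]), array([348.7, 246.8])]
[[-0.001 -0.955 -0.298  0.08 ]
 [ 1.    -0.    -0.     0.   ]
 [ 0.    -0.298  0.955 -0.188]
 [ 0.     0.     0.     1.   ]]
```

View pics/cmp.png

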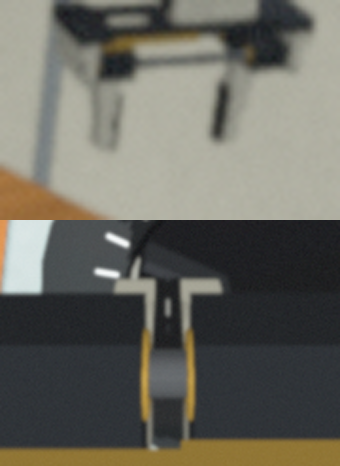

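The start picture and the fingertip projection agree: the real fingertips sit about 20 mm above the reported TCP. At z=0.077 they cleared the 95 mm fin, the fin is still at about 0°, and nothing was touched. The lateral position matches. I'll go back to the clockwise side and descend 20 mm lower, watching the force.

```bash

python3 -m crank '[{"dx":0,"dy":0,"dz":0.015,"twist":-6,"grip":-1},{"dx":-0.002,"dy":-0.01,"dz":0.02,"twist":-13,"grip":-1},{"dx":-0.004,"dy":-0.025,"dz":0.02,"twist":-20,"grip":-1},{"dx":-0.009,"dy":-0.045,"dz":0.02,"twist":-27,"grip":-1},{"dx":-0.009,"dy":-0.045,"dz":0.02,"twist":-34,"grip":-1}]'
python3 -m crank '[{"dx":0,"dy":0,"dz":0,"twist":-7,"grip":-1},{"dx":0,"dy":0,"dz":0,"twist":-14,"grip":-1},{"dx":0,"dy":0,"dz":0,"twist":-21,"grip":-1},{"dx":0,"dy":0,"dz":0,"twist":-28,"grip":-1},{"dx":0,"dy":0,"dz":0,"twist":-28,"grip":-1}]'
python3 -m crank '[{"dx":0,"dy":0,"dz":-0.01,"twist":0,"grip":-1},{"dx":0,"dy":0,"dz":-0.02,"twist":0,"grip":-1},{"dx":0,"dy":0,"dz":-0.028,"twist":0,"grip":-1},{"dx":0,"dy":0,"dz":-0.034,"twist":0,"grip":-1},{"dx":0,"dy":0,"dz":-0.036,"twist":0,"grip":-1}]'
python3 - <<'E'
from h import *
b=arm.grab_frame("scene")[160:240,290:380]
cv2.imwrite("pics/s4.png",cv2.resize(b[:,:,::-1],None,fx=6,fy=6,interpolation=cv2.INTER_CUBIC))
E
```

```text
t: 4.15
eef_pos: [0.5612, -0.0249, 0.0968]
ee_rot: [-3.141, 0.0, -1.269]
force: [-0.2, 0.5, -0.6]
width: 0.0002
gripper_force: 0.0
t: 4.57
eef_pos: [0.5622, -0.0229, 0.0967]
ee_rot: [-3.141, 0.0, -1.756]
force: [0.5, 1.0, -0.3]
width: 0.0006
gripper_force: 0.0
t: 4.98
eef_pos: [0.561, -0.0229, 0.0583]
ee_rot: [3.139, -0.001, -1.744]
force: [-0.0, 0.4, 0.9]
width: 0.0006
gripper_force: 0.0
```

View pics/s4.png

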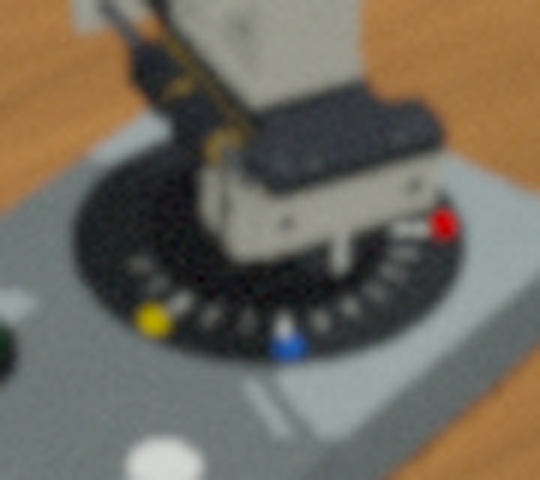

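The crop shows the fingers on the clockwise side, with the fin's white end face visible at (340,250) to their right. I've used all the picture views, so it's numbers only from here. Next is the push.

```bash

python3 -m crank '[{"dx":0.002,"dy":0.006,"dz":0,"twist":0,"grip":-1},{"dx":0.004,"dy":0.0086,"dz":0,"twist":5,"grip":-1},{"dx":0.006,"dy":0.0114,"dz":0,"twist":10,"grip":-1},{"dx":0.0076,"dy":0.0143,"dz":0,"twist":15,"grip":-1},{"dx":0.009,"dy":0.0174,"dz":0,"twist":20,"grip":-1}]'
python3 - <<'E'
from h import *
s=arm.get_state();print(s["force"],s["moment"])
b=arm.grab_frame("scene"); cv2.imwrite("pics/s5.png",b[:,:,::-1])
c,T=cam("scene"); h=cv2.cvtColor(b,cv2.COLOR_RGB2HSV)
m=cv2.inRange(h,(0,0,110),(180,70,255))
n,l,st,ce=cv2.connectedComponentsWithStats(m[185:225,305:370])
for i in range(1,n):
    if st[i,4]<60: print((ce[i]+[305,185]).round(1),st[i],ray(c,T,ce[i]+[305,185],.083).round(4))
E
```

```text
t: 5.45
eef_pos: [0.5716, -0.0052, 0.0607]
ee_rot: [-3.141, -0.001, -1.391]
force: [0.5, -3.4, -0.4]
width: 0.0008
gripper_force: 1.7
[ 0.54498082 -3.39997467 -0.39550966] [-1.24297983 -0.33371313  0.01907498]
[307.4 185.8] [ 0  0  8  4 17] [ 0.4753 -0.0353  0.083 ]
[332.5 190.8] [26  0  4 13 48] [0.5314 0.0059 0.083 ]
[351. 186.] [46  1  1  1  1] [0.5432 0.0583 0.083 ]
[319.  210.5] [13 25  3  2  4] [ 0.5764 -0.0705  0.083 ]
[337.2 214.2] [32 28  2  3  4] [ 0.6145 -0.0423  0.083 ]
[363. 224.] [58 39  1  1  1] [ 0.6799 -0.0139  0.083 ]
```

There's now 3.4 N on the tool against the push, so contact is real. Continuing.

```bash

python3 -m crank '[{"dx":0.0012,"dy":0.0032,"dz":0,"twist":5,"grip":-1},{"dx":0.002,"dy":0.0065,"dz":0,"twist":10,"grip":-1},{"dx":0.0026,"dy":0.0099,"dz":0,"twist":15,"grip":-1},{"dx":0.0028,"dy":0.0132,"dz":0,"twist":20,"grip":-1},{"dx":0.0028,"dy":0.0166,"dz":0,"twist":25,"grip":-1}]'
python3 -m crank '[{"dx":-0.0004,"dy":0.0034,"dz":0,"twist":5,"grip":-1},{"dx":-0.001,"dy":0.0067,"dz":0,"twist":10,"grip":-1},{"dx":-0.0019,"dy":0.01,"dz":0,"twist":15,"grip":-1},{"dx":-0.0027,"dy":0.012,"dz":0,"twist":18,"grip":-1},{"dx":-0.0027,"dy":0.012,"dz":0,"twist":18,"grip":-1}]'
python3 - <<'E'
from h import *
s=arm.get_state();print(s["force"],s["moment"],s["eef_pos"],np.degrees(s["ee_rot"]))
b=arm.grab_frame("scene"); cv2.imwrite("pics/s6.png",b[:,:,::-1])
c,T=cam("scene");W=np.linalg.inv(T); h=cv2.cvtColor(b,cv2.COLOR_RGB2HSV)
def pj(P):
    q=(W@np.append(P,1))[:3]; return np.array([c["fx"]*q[0]/q[2]+c["cx"],c["fy"]*q[1]/q[2]+c["cy"]]).round(1)
print([ (n,blobs(b,n)) for n in("red",)])
for a in(45,50,55,60,65):
    d=np.array([np.cos(np.radians(a)),np.sin(np.radians(a)),0])
    print(a,pj(np.array([.534,.009,.095])+.05*d),pj(np.array([.534,.009,.072])+.05*d))
m=b[180:215,330:372].max(2)
np.set_printoptions(linewidth=250)
print(m)
E
```

```text
t: 5.92
eef_pos: [0.5751, 0.0115, 0.0608]
ee_rot: [-3.14, -0.001, -0.957]
force: [2.7, -2.4, -1.5]
width: 0.0009
gripper_force: 1.8
t: 6.33
eef_pos: [0.5726, 0.0241, 0.0609]
ee_rot: [-3.139, -0.002, -0.644]
force: [3.1, -0.2, -1.4]
width: 0.0006
gripper_force: 1.4
[ 3.11549429 -0.21768301 -1.3780404 ] [-0.19358369 -1.25739552 -0.02496109] [0.57258682 0.02411096 0.0609143 ] [-1.79879937e+02 -1.05547407e-01 -3.69075385e+01]
[('red', [(array([363.78571429, 197.42857143]), 14), (array([501.66666667, 202.66666667]), 3)])]
45 [353.3 189.1] [352.9 196.1]
50 [353.4 188.1] [353.  195.1]
55 [353.4 187.1] [353. 194.]
60 [353.2 186.1] [352.8 193. ]
65 [352.8 185.1] [352.4 192. ]
[[114 111 107 ... 169 166 168]
 [ 72  72  69 ... 167 166 166]
 [ 51  46  44 ... 165 166 165]
 ...
 [ 59  64  55 ... 131 141 137]
 [ 63  68  55 ... 128 129 123]
 [ 59  63  49 ... 116 115 111]]
```

```bash

python3 -m crank '[{"dx":-0.0006,"dy":0.0013,"dz":0,"twist":2,"grip":-1},{"dx":-0.0011,"dy":0.0025,"dz":0,"twist":4,"grip":-1},{"dx":-0.0011,"dy":0.0025,"dz":0,"twist":4,"grip":-1},{"dx":0.003,"dy":-0.0005,"dz":0,"twist":4,"grip":-1},{"dx":0.0075,"dy":-0.003,"dz":0,"twist":4,"grip":-1}]'
python3 -m crank '[{"dx":0,"dy":0,"dz":0.03,"twist":0,"grip":-1},{"dx":0,"dy":0,"dz":0.07,"twist":0,"grip":-1},{"dx":-0.03,"dy":0.008,"dz":0.09,"twist":0,"grip":-1},{"dx":-0.065,"dy":0.017,"dz":0.11,"twist":0,"grip":-1},{"dx":-0.1,"dy":0.025,"dz":0.13,"twist":0,"grip":-1}]'
python3 - <<'E'
from h import *
arm.grab_frame("top")
s=arm.get_state(); b=arm.grab_frame("wrist"); cv2.imwrite("pics/w7.png",b[:,:,::-1])
c,T=cam("wrist",s); W=np.linalg.inv(T); print(s["eef_pos"])
def pj(P):
    q=(W@np.append(P,1))[:3]; return np.array([c["fx"]*q[0]/q[2]+c["cx"],c["fy"]*q[1]/q[2]+c["cy"]])
print("centre px",pj([.534,.009,.069]))
for n in("red","yellow","blue"):
    for p,a in blobs(b,n,30): print(n,p.round(1),a,ray(c,T,p,.061).round(4))
g=b.min(2); m=(g>130).astype(np.uint8)
n,l,st,ce=cv2.connectedComponentsWithStats(m)
for i in range(1,n):
    P=ray(c,T,ce[i],.095)
    if 20<st[i,4]<1500 and np.hypot(P[0]-.534,P[1]-.009)<.075:
        ys,xs=np.where(l==i); r=cv2.minAreaRect(np.c_[xs,ys].astype(np.float32))
        bx=cv2.boxPoints(r); print(st[i,4],ce[i].round(1),np.round(r[1],1),P.round(4))
        if st[i,4]>100:
            e=[(bx[0]+bx[1])/2,(bx[2]+bx[3])/2] if np.linalg.norm(bx[0]-bx[1])<np.linalg.norm(bx[1]-bx[2]) else [(bx[1]+bx[2])/2,(bx[3]+bx[0])/2]
            Q=[ray(c,T,x,.095)[:2] for x in e]; d=Q[1]-Q[0]; print("  line",np.round(Q,4),np.degrees(np.arctan2(d[1],d[0])))
E
```

```text
t: 6.8
eef_pos: [0.578, 0.02, 0.0601]
ee_rot: [3.141, 0.001, -0.578]
force: [0.9, -0.1, -0.3]
width: 0.0007
gripper_force: 0.0
t: 7.22
eef_pos: [0.4773, 0.0448, 0.1903]
ee_rot: [3.14, 0.001, -0.579]
force: [0.5, 1.6, 1.6]
width: 0.0004
gripper_force: 0.0
[0.47364197 0.04520477 0.19487371]
centre px [315.99535418 127.40057314]
red [243.8 130.5] 112 [0.5746 0.0775 0.061 ]
yellow [364.8  70.6] 152 [ 0.5535 -0.0642  0.061 ]
yellow [ 26.7 179.6] 1746 [0.669  0.3224 0.061 ]
blue [310.9  48.6] 147 [ 0.6011 -0.0289  0.061 ]
90 [311.7  65.2] [18.  5.] [ 0.5829 -0.0188  0.095 ]
41 [326.8  69.4] [ 3.6 11.4] [ 0.5723 -0.0285  0.095 ]
40 [297.2  71. ] [10.8  3.5] [ 0.5862 -0.0048  0.095 ]
40 [340.7  75.3] [ 3.6 10.7] [ 0.561  -0.0367  0.095 ]
40 [283.8  77.9] [11.1  3.6] [0.5882 0.0089 0.095 ]
86 [354.8  82. ] [ 4.9 17. ] [ 0.5489 -0.0447  0.095 ]
43 [272.8  88. ] [11.3  3.5] [0.5868 0.0227 0.095 ]
25 [361.6  96.6] [2.7 8.5] [ 0.5343 -0.0435  0.095 ]
38 [265.3 101. ] [10.3  3.6] [0.5813 0.0355 0.095 ]
23 [367.  110.7] [2.5 8.2] [ 0.5206 -0.0413  0.095 ]
33 [260. 115.] [8.2 3.8] [0.5739 0.0473 0.095 ]
367 [275.  127.4] [10. 48.] [0.5566 0.0419 0.095 ]
  line [[0.5445 0.0228]
 [0.5703 0.0622]] 56.79242276948833
36 [263.9 144. ] [3.8 9.5] [0.5496 0.0606 0.095 ]
37 [270.1 156.8] [3.9 9.4] [0.5361 0.0629 0.095 ]
35 [290.6 174.9] [3.6 8.9] [0.5095 0.0561 0.095 ]
32 [303.3 179.4] [9. 3.] [0.4984 0.0478 0.095 ]
```

```bash
python3 - <<'E'
from h import *
b=cv2.imread("pics/w7.png")[:,:,::-1].copy(); s=arm.get_state(); c,T=cam("wrist",s)
g=b.min(2); l=cv2.connectedComponents((g>130).astype(np.uint8))[1]; k=l[127,275] or l[128,276]
ys,xs=np.where(l==k)
P=np.array([ray(c,T,(x,y),.095)[:2] for x,y in zip(xs,ys)]); C=np.array([.5343,.011])
r=np.linalg.norm(P-C,axis=1)
for lo,hi in((15,49),(18,47),(18,40),(52,70)):
    q=P[(r>lo/1e3)&(r<hi/1e3)]
    if len(q)<10: continue
    v=cv2.fitLine(q.astype(np.float32)*1000,cv2.DIST_L2,0,.01,.01).ravel()
    print(lo,hi,len(q),np.degrees(np.arctan2(v[1],v[0])),v[2:])
for i in range(10,66,4):
    q=P[(r>i/1e3)&(r<(i+4)/1e3)]
    if len(q): print(i,len(q),q.mean(0).round(4))
E
```

```text
15 49 256 53.311787 [556.1611   36.68853]
18 47 237 53.364735 [555.5661   35.89667]
18 40 180 52.946278 [553.583     33.199886]
52 70 80 79.22915 [567.6795    57.719574]
14 1 [0.5467 0.0239]
18 27 [0.5478 0.0259]
22 32 [0.5504 0.0288]
26 33 [0.5527 0.0321]
30 36 [0.5551 0.0352]
34 36 [0.5575 0.0383]
38 32 [0.5599 0.0415]
42 32 [0.562  0.0448]
46 36 [0.5645 0.0478]
50 45 [0.5663 0.0518]
54 24 [0.5666 0.0567]
58 20 [0.5684 0.0607]
62 13 [0.5702 0.0635]
```

```bash
python3 - <<'E'
from h import *
b=cv2.imread("pics/w2.png")[:,:,::-1].copy()
c,T=cam("wrist",dict(eef_pos=np.array([.51576,.07764,.19725]),ee_rot=np.radians([-180,.02,-110.24])))
g=b.min(2)
for th in(130,170):
    n,l,st,ce=cv2.connectedComponentsWithStats((g>th).astype(np.uint8)); i=1+np.argmin(np.linalg.norm(ce[1:]-[247,152],axis=1))
    ys,xs=np.where(l==i); P=np.array([ray(c,T,(x,y),.095)[:2] for x,y in zip(xs,ys)]); C=np.array([.5338,.0083])
    r=np.linalg.norm(P-C,axis=1)*1e3; q=P[(r>18)&(r<47)]
    v=cv2.fitLine(q.astype(np.float32)*1000,cv2.DIST_L2,0,.01,.01).ravel(); d=(q.mean(0)-C)
    print(th,len(q),np.degrees(np.arctan2(v[1],v[0])),v[2:],"pos-angle",np.degrees(np.arctan2(d[1],d[0])),r.min(),r.max())
    n,l,st,ce=cv2.connectedComponentsWithStats((cv2.imread("pics/w7.png").min(2)>th).astype(np.uint8)); j=1+np.argmin(np.linalg.norm(ce[1:]-[275,127],axis=1)); print(st[j],ce[j])
E
```

```text
130 270 -0.7331472 [566.4295     8.714428] pos-angle 0.7276763710601726 17.601756525458168 53.6450357866233
[250 122  49  11 367] [275.01362398 127.35422343]
170 191 -0.12077861 [566.774      8.702088] pos-angle 0.6986361235045687 18.054326693549537 52.858591553917364
[251 123  47  10 318] [275.20440252 127.3836478 ]
```

The second fit used a later arm pose than the picture did. I'll re-measure once with the arm at rest.

```bash
cat > fin.py <<'E'
from h import *
arm.grab_frame("wrist"); arm.grab_frame("wrist")
s=arm.get_state(); b=arm.grab_frame("wrist"); c,T=cam("wrist",s); print(s["eef_pos"],np.degrees(s["ee_rot"]).round(2))
best={}
for n in("red","yellow","blue"):
    k=[(ray(c,T,p,.061)[:2],a) for p,a in blobs(b,n,40)]
    k=[x for x in k if np.hypot(*(x[0]-[.534,.01]))<.1]; best[n]=k[0][0]; print(n,k)
R_,B_,Y_=best["red"],best["blue"],best["yellow"]
C=(R_+B_)/2; d=R_-B_; print("chord",np.linalg.norm(d)); d/=np.linalg.norm(d); C=C+.05515*np.array([-d[1],d[0]])
if np.hypot(*(C-[.534,.01]))>.02: C=(R_+B_)/2-.05515*np.array([-d[1],d[0]])
print("C",C.round(4))
an=lambda v:np.degrees(np.arctan2(v[1],v[0]))
print("target",an(R_-C),an(B_-C)+90,an(Y_-C)+135)
l=cv2.connectedComponents((b.min(2)>130).astype(np.uint8))[1]
ys,xs=np.where(l>0); P=np.array([ray(c,T,(x,y),.095)[:2] for x,y in zip(xs,ys)]); r=np.linalg.norm(P-C,axis=1)*1e3
q=P[(r>18)&(r<42)]; v=cv2.fitLine(q.astype(np.float32)*1000,cv2.DIST_L2,0,.01,.01).ravel()
print("fin dir",an(v[:2]),"pos",an(q.mean(0)-C),len(q))
E
python3 fin.py
```

```text
[0.47837154 0.04545233 0.19126784] [-1.7988e+02 -4.0000e-02 -3.3010e+01]
red [(array([0.57384123, 0.07761618]), 102)]
yellow [(array([ 0.55318428, -0.06441101]), 149)]
blue [(array([ 0.60072691, -0.02895253]), 144)]
chord 0.10990782596838719
C [0.5338 0.0108]
target 59.05735249353557 59.261431462948465 59.438039281507784
fin dir 54.084557 pos 52.917299307584926 197
```

The fin is at about 53.5° and the target is 59.25°. It lagged the last push by about 3.5°, so I'll repeat the push 5.5–6° further.

```bash

python3 -m crank '[{"dx":0.033,"dy":-0.008,"dz":-0.02,"twist":0,"grip":-1},{"dx":0.067,"dy":-0.017,"dz":-0.04,"twist":0,"grip":-1},{"dx":0.1,"dy":-0.025,"dz":-0.06,"twist":0,"grip":-1},{"dx":0.1,"dy":-0.025,"dz":-0.095,"twist":0,"grip":-1},{"dx":0.1,"dy":-0.025,"dz":-0.13,"twist":0,"grip":-1}]'
python3 -m crank '[{"dx":0,"dy":0,"dz":0,"twist":0,"grip":-1},{"dx":-0.006,"dy":0.004,"dz":0,"twist":0,"grip":-1},{"dx":-0.009,"dy":0.007,"dz":0,"twist":3,"grip":-1},{"dx":-0.0103,"dy":0.0088,"dz":0,"twist":5.7,"grip":-1},{"dx":-0.0103,"dy":0.0088,"dz":0,"twist":5.7,"grip":-1}]'
python3 -m crank '[{"dx":0.005,"dy":-0.003,"dz":0,"twist":0,"grip":-1},{"dx":0.01,"dy":-0.0055,"dz":0,"twist":0,"grip":-1},{"dx":0.01,"dy":-0.0055,"dz":0.03,"twist":0,"grip":-1},{"dx":0.01,"dy":-0.0055,"dz":0.07,"twist":0,"grip":-1},{"dx":-0.025,"dy":0.007,"dz":0.09,"twist":0,"grip":-1}]'
python3 -m crank '[{"dx":-0.032,"dy":0.008,"dz":0.02,"twist":-3,"grip":-1},{"dx":-0.065,"dy":0.017,"dz":0.04,"twist":-5.7,"grip":-1},{"dx":-0.065,"dy":0.017,"dz":0.04,"twist":-5.7,"grip":-1},{"dx":-0.065,"dy":0.017,"dz":0.04,"twist":-5.7,"grip":-1},{"dx":-0.065,"dy":0.017,"dz":0.04,"twist":-5.7,"grip":-1}]'
python3 fin.py
```

```text
t: 7.88
eef_pos: [0.5805, 0.0189, 0.0568]
ee_rot: [3.14, 0.001, -0.579]
force: [-0.1, -0.4, -1.3]
width: 0.0005
gripper_force: 0.0
t: 8.3
eef_pos: [0.5694, 0.0298, 0.0626]
ee_rot: [-3.14, -0.002, -0.473]
force: [-0.1, 0.1, 0.0]
width: 0.0007
gripper_force: 0.1
t: 8.72
eef_pos: [0.5501, 0.0354, 0.1542]
ee_rot: [-3.139, -0.006, -0.478]
force: [2.0, 2.0, 3.0]
width: 0.0008
gripper_force: 0.0
t: 9.13
eef_pos: [0.4794, 0.0531, 0.1908]
ee_rot: [-3.14, -0.001, -0.576]
force: [-0.1, -0.8, -0.6]
width: 0.0006
gripper_force: 0.0
[0.47926329 0.05269777 0.18945058] [ 1.7995e+02  2.0000e-02 -3.3020e+01]
red [(array([0.57424903, 0.07728994]), 106)]
yellow [(array([ 0.55309358, -0.06439995]), 152)]
blue [(array([ 0.60064895, -0.02874077]), 146)]
chord 0.10926787717722126
C [0.5339 0.0109]
target 58.712097342536104 59.25075397009411 59.267346497974586
fin dir 56.478157 pos 56.57629433706937 191
```

The fin is at 56.5° and the target is 59.2°, which is 3.7 mm off at the stud. That's inside tolerance but thin, so I'll give it one small further push.

```bash

python3 -m crank '[{"dx":0.033,"dy":-0.01,"dz":-0.02,"twist":3,"grip":-1},{"dx":0.067,"dy":-0.02,"dz":-0.04,"twist":5.7,"grip":-1},{"dx":0.1,"dy":-0.0295,"dz":-0.06,"twist":5.7,"grip":-1},{"dx":0.1,"dy":-0.0295,"dz":-0.095,"twist":5.7,"grip":-1},{"dx":0.1,"dy":-0.0295,"dz":-0.13,"twist":5.7,"grip":-1}]'
python3 -m crank '[{"dx":0,"dy":0,"dz":0,"twist":0,"grip":-1},{"dx":-0.006,"dy":0.0035,"dz":0,"twist":0,"grip":-1},{"dx":-0.01,"dy":0.006,"dz":0,"twist":1.5,"grip":-1},{"dx":-0.0113,"dy":0.0075,"dz":0,"twist":3,"grip":-1},{"dx":-0.0113,"dy":0.0075,"dz":0,"twist":3,"grip":-1}]'
python3 -m crank '[{"dx":0.005,"dy":-0.003,"dz":0,"twist":0,"grip":-1},{"dx":0.01,"dy":-0.0055,"dz":0,"twist":0,"grip":-1},{"dx":0.01,"dy":-0.0055,"dz":0.03,"twist":0,"grip":-1},{"dx":0.01,"dy":-0.0055,"dz":0.07,"twist":0,"grip":-1},{"dx":-0.025,"dy":0.007,"dz":0.09,"twist":0,"grip":-1}]'
python3 -m crank '[{"dx":-0.032,"dy":0.008,"dz":0.02,"twist":-4,"grip":-1},{"dx":-0.065,"dy":0.017,"dz":0.04,"twist":-8.7,"grip":-1},{"dx":-0.065,"dy":0.017,"dz":0.04,"twist":-8.7,"grip":-1},{"dx":-0.065,"dy":0.017,"dz":0.04,"twist":-8.7,"grip":-1},{"dx":-0.065,"dy":0.017,"dz":0.04,"twist":-8.7,"grip":-1}]'
python3 fin.py
```

```text
t: 9.7
eef_pos: [0.5808, 0.0222, 0.0571]
ee_rot: [3.141, 0.0, -0.479]
force: [-0.2, 0.3, -0.9]
width: 0.0007
gripper_force: 0.0
t: 10.12
eef_pos: [0.5685, 0.0319, 0.0624]
ee_rot: [-3.139, -0.003, -0.42]
force: [0.6, -0.5, -0.0]
width: 0.0004
gripper_force: 0.4
t: 10.53
eef_pos: [0.549, 0.0374, 0.1538]
ee_rot: [-3.139, -0.006, -0.424]
force: [2.6, 2.0, 3.2]
width: 0.0007
gripper_force: 0.0
t: 10.95
eef_pos: [0.4784, 0.055, 0.1904]
ee_rot: [-3.14, -0.001, -0.575]
force: [0.5, -0.1, -0.4]
width: 0.0003
gripper_force: 0.0
[0.47835335 0.05453292 0.18911159] [ 1.7995e+02  3.0000e-02 -3.2980e+01]
red [(array([0.57419839, 0.07711289]), 109)]
yellow [(array([ 0.55311015, -0.06434048]), 151)]
blue [(array([ 0.6007893 , -0.02881174]), 145)]
chord 0.10921128380557531
C [0.534  0.0107]
target 58.80793234286447 59.376270612046625 59.28083931103316
fin dir 60.36318 pos 59.985408780974026 195
```

The index is at 60.1° against 59.2°, which is within about 1.3 mm. For the button at (0.527,-0.146) I'll press with one finger of the open gripper. The other finger will be off the console on the robot's side.

```bash

python3 -m crank '[{"dx":0,"dy":-0.03,"dz":0,"twist":-7,"grip":1},{"dx":0,"dy":-0.06,"dz":0,"twist":-14,"grip":1},{"dx":0,"dy":-0.09,"dz":0,"twist":-21,"grip":1},{"dx":0,"dy":-0.12,"dz":0,"twist":-28,"grip":1},{"dx":0,"dy":-0.15,"dz":0,"twist":-35,"grip":1}]'
python3 -m crank '[{"dx":-0.003,"dy":-0.02,"dz":0,"twist":-7,"grip":1},{"dx":-0.003,"dy":-0.04,"dz":0,"twist":-14,"grip":1},{"dx":-0.003,"dy":-0.05,"dz":0,"twist":-21,"grip":1},{"dx":-0.003,"dy":-0.05,"dz":-0.02,"twist":-22,"grip":1},{"dx":-0.003,"dy":-0.05,"dz":-0.04,"twist":-22,"grip":1}]'
python3 -m crank '[{"dx":0,"dy":0,"dz":-0.02,"twist":0,"grip":1},{"dx":0,"dy":0,"dz":-0.04,"twist":0,"grip":1},{"dx":0,"dy":0,"dz":-0.06,"twist":0,"grip":1},{"dx":0,"dy":0,"dz":-0.06,"twist":0,"grip":1},{"dx":0,"dy":0,"dz":-0.06,"twist":0,"grip":1}]'
python3 - <<'E'
from h import *
s=arm.get_state();b=arm.grab_frame("scene");cv2.imwrite("pics/s8.png",b[:,:,::-1]);c,T=cam("scene");W=np.linalg.inv(T)
print(s["eef_pos"],np.degrees(s["ee_rot"]))
w=arm.grab_frame("wrist");cw,Tw=cam("wrist",s)
for p,a in blobs(w,"green",60): print("w",p.round(1),a,ray(cw,Tw,p,.07).round(4))
for p,a in blobs(b,"green",20): print("s",p.round(1),a,ray(c,T,p,.07).round(4))
E
```

```text
t: 11.52
eef_pos: [0.4779, -0.097, 0.1886]
ee_rot: [3.139, 0.0, -1.193]
force: [-0.2, 0.3, 0.1]
width: 0.0283
gripper_force: 0.0
t: 11.93
eef_pos: [0.4758, -0.1466, 0.1489]
ee_rot: [-3.141, -0.0, -1.574]
force: [0.7, 0.1, -0.1]
width: 0.0613
gripper_force: 0.0
t: 12.35
eef_pos: [0.4742, -0.1458, 0.0883]
ee_rot: [3.137, -0.001, -1.571]
force: [-0.3, -0.4, 1.1]
width: 0.0874
gripper_force: 0.0
[ 0.47417633 -0.14580287  0.08828769] [ 1.79756783e+02 -3.47215920e-02 -9.00095637e+01]
w [250.9 226.1] 1453 [ 0.5262 -0.1458  0.07  ]
s [394.1 151.5] 50 [0.4711 0.2798 0.07  ]
s [ 37.  156.9] 30 [-0.1131 -0.5861  0.07  ]
s [ 17.8 171.8] 40 [-0.0651 -0.6476  0.07  ]
s [  9.7 190.1] 23 [ 0.0139 -0.6829  0.07  ]
s [  2.5 191.6] 33 [ 0.0096 -0.6998  0.07  ]
s [ 12.4 199.7] 33 [ 0.0625 -0.6854  0.07  ]
s [  6.9 203.9] 24 [ 0.0734 -0.7005  0.07  ]
s [ 18.1 205.6] 20 [ 0.0975 -0.6784  0.07  ]
s [ 14.5 215. ] 44 [ 0.1327 -0.6936  0.07  ]
s [282.8 216.1] 120 [ 0.529  -0.1478  0.07  ]
```

The wrist view puts the button at (0.526,-0.146), under the finger. I'll descend and watch the force.

```bash

python3 -m crank '[{"dx":0,"dy":0,"dz":-0.01,"twist":0,"grip":1},{"dx":0,"dy":0,"dz":-0.02,"twist":0,"grip":1},{"dx":0,"dy":0,"dz":-0.025,"twist":0,"grip":1},{"dx":0,"dy":0,"dz":-0.03,"twist":0,"grip":1},{"dx":0,"dy":0,"dz":-0.03,"twist":0,"grip":1}]'
python3 -m crank '[{"dx":0,"dy":0,"dz":-0.001,"twist":0,"grip":1},{"dx":0,"dy":0,"dz":-0.002,"twist":0,"grip":1},{"dx":0,"dy":0,"dz":-0.003,"twist":0,"grip":1},{"dx":0,"dy":0,"dz":-0.004,"twist":0,"grip":1},{"dx":0,"dy":0,"dz":-0.004,"twist":0,"grip":1}]'
python3 -m crank '[{"dx":0,"dy":0,"dz":-0.001,"twist":0,"grip":1},{"dx":0,"dy":0,"dz":-0.002,"twist":0,"grip":1},{"dx":0,"dy":0,"dz":-0.003,"twist":0,"grip":1},{"dx":0,"dy":0,"dz":-0.003,"twist":0,"grip":1},{"dx":0,"dy":0,"dz":-0.003,"twist":0,"grip":1}]'
```

```text
t: 12.87
eef_pos: [0.4741, -0.1452, 0.0585]
ee_rot: [3.14, 0.0, -1.571]
force: [-0.1, -0.4, 0.1]
width: 0.0878
gripper_force: 0.0
t: 13.28
eef_pos: [0.4749, -0.1452, 0.0556]
ee_rot: [-3.141, 0.0, -1.571]
force: [0.2, 0.5, 0.6]
width: 0.0877
gripper_force: 0.0
t: 13.7
eef_pos: [0.4749, -0.1452, 0.0526]
ee_rot: [3.141, -0.0, -1.571]
force: [0.4, -0.1, 0.6]
width: 0.0875
gripper_force: 0.0
```

Tip at about 0.072 and no contact yet, so I'll continue in small steps.

```bash

python3 -m crank '[{"dx":0,"dy":0,"dz":-0.001,"twist":0,"grip":1},{"dx":0,"dy":0,"dz":-0.002,"twist":0,"grip":1},{"dx":0,"dy":0,"dz":-0.003,"twist":0,"grip":1},{"dx":0,"dy":0,"dz":-0.003,"twist":0,"grip":1},{"dx":0,"dy":0,"dz":-0.003,"twist":0,"grip":1}]'
python3 -m crank '[{"dx":0,"dy":0,"dz":-0.001,"twist":0,"grip":1},{"dx":0,"dy":0,"dz":-0.002,"twist":0,"grip":1},{"dx":0,"dy":0,"dz":-0.003,"twist":0,"grip":1},{"dx":0,"dy":0,"dz":-0.003,"twist":0,"grip":1},{"dx":0,"dy":0,"dz":-0.003,"twist":0,"grip":1}]'
```

```text
t: 14.12
eef_pos: [0.4749, -0.1452, 0.0496]
ee_rot: [3.141, -0.0, -1.571]
force: [-0.2, 0.8, 0.5]
width: 0.0877
gripper_force: 0.0
t: 14.53
eef_pos: [0.4751, -0.1452, 0.0467]
ee_rot: [-3.141, -0.0, -1.57]
force: [-0.6, -0.0, 2.8]
width: 0.0874
gripper_force: 1.0
```

```bash

python3 -m crank '[{"dx":0,"dy":0,"dz":-0.001,"twist":0,"grip":1},{"dx":0,"dy":0,"dz":-0.002,"twist":0,"grip":1},{"dx":0,"dy":0,"dz":-0.003,"twist":0,"grip":1},{"dx":0,"dy":0,"dz":-0.003,"twist":0,"grip":1},{"dx":0,"dy":0,"dz":-0.003,"twist":0,"grip":1}]'
python3 -m crank '[{"dx":0,"dy":0,"dz":-0.001,"twist":0,"grip":1},{"dx":0,"dy":0,"dz":-0.002,"twist":0,"grip":1},{"dx":0,"dy":0,"dz":-0.002,"twist":0,"grip":1},{"dx":0,"dy":0,"dz":-0.002,"twist":0,"grip":1},{"dx":0,"dy":0,"dz":-0.002,"twist":0,"grip":1}]'
```

```text
t: 14.95
eef_pos: [0.4751, -0.1452, 0.0437]
ee_rot: [-3.141, -0.0, -1.57]
force: [-0.3, -0.2, 3.1]
width: 0.0876
gripper_force: 1.9
t: 15.37
eef_pos: [0.4751, -0.1453, 0.0418]
ee_rot: [-3.141, -0.0, -1.57]
force: [-2.7, 0.6, 6.5]
width: 0.0878
gripper_force: 3.1
```

```bash

python3 -m crank '[{"dx":0,"dy":0,"dz":-0.001,"twist":0,"grip":1},{"dx":0,"dy":0,"dz":-0.0015,"twist":0,"grip":1},{"dx":0,"dy":0,"dz":-0.0015,"twist":0,"grip":1},{"dx":0,"dy":0,"dz":-0.0015,"twist":0,"grip":1},{"dx":0,"dy":0,"dz":-0.0015,"twist":0,"grip":1}]'
```

```text
t: 15.78
eef_pos: [0.4752, -0.1453, 0.0415]
ee_rot: [-3.14, -0.0, -1.57]
force: [-7.4, 2.1, 19.6]
width: 0.0875
gripper_force: 9.5
```

The force rose steeply to 19.6 N after about 6 mm of travel, so the button is at its stop. I'll release it, back away and check the dial and button.

```bash

python3 -m crank '[{"dx":0,"dy":0,"dz":0.005,"twist":0,"grip":1},{"dx":0,"dy":0,"dz":0.02,"twist":0,"grip":1},{"dx":0,"dy":0,"dz":0.055,"twist":0,"grip":1},{"dx":0,"dy":0,"dz":0.09,"twist":0,"grip":1},{"dx":0,"dy":0,"dz":0.13,"twist":0,"grip":1}]'
python3 -m crank '[{"dx":0,"dy":0.035,"dz":0.02,"twist":7,"grip":1},{"dx":0,"dy":0.07,"dz":0.02,"twist":14,"grip":1},{"dx":0,"dy":0.11,"dz":0.02,"twist":21,"grip":1},{"dx":0,"dy":0.15,"dz":0.02,"twist":28,"grip":1},{"dx":0,"dy":0.19,"dz":0.02,"twist":35,"grip":1}]'
python3 -m crank '[{"dx":0,"dy":0.01,"dz":0,"twist":7,"grip":1},{"dx":0,"dy":0.01,"dz":0,"twist":14,"grip":1},{"dx":0,"dy":0.01,"dz":0,"twist":21,"grip":1},{"dx":0,"dy":0.01,"dz":0,"twist":22,"grip":1},{"dx":0,"dy":0.01,"dz":0,"twist":22,"grip":1}]'
python3 fin.py; python3 - <<'E'
from h import *
c,T=cam("top"); b=arm.grab_frame("top"); o=cv2.imread("pics/top0.png")[:,:,::-1].copy()
for n in("green","yellow"):
  for im in(o,b): print(n,[(p.round(1),a) for p,a in blobs(im,n,8) if 270<p[0]<470 and 150<p[1]<250])
d=cv2.absdiff(b,o).max(2)
for n,(u,v) in dict(spool=(353,159),cone=(200,207),weight=(444,235),shears=(445,175),chalk=(211,156),jar=(210,237)).items(): print(n,d[v-14:v+15,u-14:u+15].mean().round(1))
E
```

```text
t: 16.2
eef_pos: [0.4735, -0.1451, 0.1702]
ee_rot: [3.138, 0.0, -1.571]
force: [1.0, 0.0, -1.1]
width: 0.0878
gripper_force: 0.0
t: 16.62
eef_pos: [0.4743, 0.0463, 0.1901]
ee_rot: [-3.141, 0.0, -0.954]
force: [1.1, -0.2, 0.5]
width: 0.0878
gripper_force: 0.0
t: 17.03
eef_pos: [0.4747, 0.0548, 0.1897]
ee_rot: [3.141, 0.0, -0.578]
force: [0.4, -0.6, -0.1]
width: 0.0875
gripper_force: 0.0
[0.47479537 0.05453551 0.18988831] [ 1.7998e+02  2.0000e-02 -3.3220e+01]
red [(array([0.573958  , 0.07758861]), 112)]
yellow [(array([ 0.5532341 , -0.06425403]), 154)]
blue [(array([ 0.60065715, -0.02892186]), 151)]
chord 0.1098058548348843
C [0.5338 0.0109]
target 58.94382288818195 59.20108442157228 59.48508953610349
fin dir 60.239746 pos 59.398991307181646 195
green [(array([356.6, 196.5]), 78)]
green [(array([356.8, 196.6]), 69)]
yellow [(array([332.2, 189.8]), 11), (array([440.5, 236.1]), 95), (array([445.6, 226.9]), 10), (array([445.1, 235. ]), 15)]
yellow [(array([332.3, 189.7]), 10), (array([442.6, 234.7]), 172)]
spool 7.8
cone 18.7
weight 8.1
shears 7.1
chalk 7.5
jar 76.6
```

The dial is on the red stud and nothing has moved. The jar's pixel difference is consistent with the arm now hanging over it, as I never went near it low down.

```bash
python3 -c "
from station import arm
print(arm.job_done())"
```

```text
the job is handed in; nothing more can be done
None
```

The dial points at the red stud, about 0.6° off by the last camera check, and the green button was then pressed fully in (hard stop after about 6 mm) and released; I handed the job in at about 17 s on the robot's clock, with no verdict returned.

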